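# Re-set the bench extraction damper to its mark

## Task

With the fingertips, push the thumb post of the extraction damper's lever round its arc until the iris is fully closed against its stop (lever at the left end), then push it back the other way until the pointer on the ring stands on the long mark of the scale, and leave it there. Push only: do not pinch the post between the fingers, and leave the loose things on the table where they are.

Things in the scene. Friction and masses are not known exactly. Their poses are not given: they have to be found in the camera images.
- iris_ring (a joint): turning angle (rad) of the damper's ring with its lever, post and pointer, about the upright axis. 0 = iris fully closed, at one stop; 1.68 = fully open, at the other stop. Grows counter-clockwise seen from above: seen from the robot the lever, on the near side, goes from left (closed) to right (open). About 2 N at the post moves it; it stays where it is left, no spring.
- damper: extraction damper fixed to the table: squat grey round housing, 170 mm across, grey flange on top, 216 mm across, upper face at 58 mm height, pipe stub at the back. Origin on the ring's axis at table height. Two steel stop pegs (10 mm thick, tops at 72 mm) stand on the flange 98 mm from the axis, just beyond the lever's end positions.
- ring_axis (a point): point on the ring's upright turning axis, 67 mm above the table; the flat dark ring (164 mm across, top at 69 mm height) surrounds the iris leaves.
- post (a point): centre of the top of the upright thumb post at the lever's end, 115 mm above the table, 118 mm from the axis. The post is a black oval, 22 mm along its travel and 16 mm towards the axis, from 69 to 110 mm height, with a 13 mm steel pin on to 115 mm. The lever under it lies at 63 to 69 mm height, 25 mm wide at the post. To be pushed sideways along its arc.
- pointer_tip (a point): tip of the small pointed aluminium pointer on the ring, 84 mm from the axis, 70 mm above the table. It sits a quarter turn clockwise (seen from above) from the lever, so on the left side of the damper seen from the robot, and turns with the ring.
- set_mark (a point): inner end of the set mark, the one long broad dark line (21x6 mm) on the white scale plate, with three short thin lines 10 degrees apart on either side. It lies 84 mm from the axis at 59 mm height: the pointer tip stands over it, 11 mm higher, when set. The plate is fixed, at another angle each time; set, the joint reads between about 0.48 and 1.20.
- tape_measure: bystander: yellow tape measure, 35x80x69 mm; origin under its centre, on the table. Leave it where it is.
- tape_roll: bystander: roll of masking tape lying flat, 110 mm across, 24 mm high; origin under its centre, on the table. Leave it where it is.
- wrench: bystander: small combination wrench lying flat, 159x28x6 mm; origin under its centre, on the table. Leave it where it is.
- marker: bystander: paint marker lying down, 127 mm long, 15 mm thick; origin under its centre, on the table. Leave it where it is.
- big_nut: bystander: hex nut lying flat, 24x27x12 mm; origin under its centre, on the table. Leave it where it is.
- bolt: bystander: carriage bolt lying down, 95 mm long, 21 mm across the head; origin under its centre, on the table. Leave it where it is.

How it is judged:
By the outcome, as a careful person would: the job done as asked, in the order asked, and still so for the second after the job is handed in, with the robot touching nothing.
It also fails if it takes over 56 s, if anything falls off the work surface, if the arm or the gripper's body presses on something with over 40 N, if the wrist force passes 120 N, or if a joint passes its speed limit or range.

## Robot

A 6-joint arm with a two-finger parallel gripper is mounted at the origin on a cart in front of the work surface, level with it; the furniture and walls round the work are solid. World frame = base frame: x ahead of the robot, y to its left, z up, the work surface at z = 0. Lengths are in mm, angles in rad, forces in N, time in s.
With the tool pointing down it reaches from about 275 to 1000 mm from the base axis. Payload 8.4 kg.
Tool frame: the origin (TCP) lies on the centre line of the jaws, within the pads' length; the fingertips stand 17 mm ahead of it and the grasp point (between the pads) lies 2 mm behind it; y points along the fingers, z is the direction in which the jaws open and shut, and the axes are right-handed (so a half turn about y gives the same grasp; the last joint's range is limited). The gripper opens to 85 mm and grips with 20 to 120 N. Pads are 22 mm wide; open, the fingers measure 114 mm over their backs; the gripper's body (76 mm by 85 mm) begins 54 mm behind the grasp point. The pads swing forward as they close: fully open they stand 13 mm farther back than shut.
Start: joints at [-1.158, 0.353, 1.633, -0, 1.155, -0.002], TCP at [251.878, -572.001, 248.281] pointing down, gripper open.
Joint ranges: [-2.63, 2.63], [-0.92, 2.1], [0.06, 2.66], [-1.3, 4.44], [0, 2.69], [-3.02, 3.02]. Speed limits (rad/s): [2.22, 2.22, 2.79, 3.14, 3.14, 3.14].

## Interface

Orientations are given as a rotation vector (axis times angle).
In Python, from rig import observe, camera, finish_job gives the robot as it stands.
- The arm moves only by the shell command python3 -m handwheel 'ROWS' [FORCE]. ROWS is text: rows parted by semicolons, each of 5 numbers parted by spaces: the closure, from 0 (fully open) to 1 (shut), then the shift along the world's x, y, z in mm, then the turn about the world's z in rad. A call has 1 to 8 rows; each row shifts and turns the commanded pose from where the row before left it; what a row does not reach is not made up. A row lasts 1/10 s, in which the tool goes at most 50 mm and 8.59 degrees, less where a joint would pass 70% of its speed; a pose out of reach is approached as far as the arm can. A call is refused whole if a number of a shift passes 50 or a number of a turn 0.15, either way. A call with a gripper value outside its range is refused whole. The fingers move at their own pace and stop on an object; FORCE is the grip in N (left out, the last holds). Time passes only in rows, so rows that do not move let the fingers close. It gives the time, the measured TCP pose, the force and the opening at its end, in the units of the state.
- observe(): the state, without advancing time (a new reading comes with each control period).
- camera(name): name is "scene" or "top" or "wrist"; returns a dict with "pixels" (480x640x3 uint8, red, green, blue), "camera_matrix" (3x3 intrinsics, pixels), "R" (3x3) and "t" (3): a world point X has camera coordinates R X + t; the wrist camera has in their place "mount" (4x4, takes a point from camera to tool coordinates, whose origin is the TCP and whose axes are the tool frame's). Camera axes: x right, y down, z forward; pixel columns grow to the right and rows downward; lengths in mm; the calibration is good to about 2 mm. A picture is of the moment at which its call begins: read the wrist's pose just before it. There is no depth.
- finish_job(): hands the job in, once; it reports no verdict.
The state is a dict: "time_s": time; "q": joint angles; "qvel": joint speeds; "tau": joint torques, N m; "tcp_pos": TCP position; "ee_rot": TCP orientation; "wrist_force": force on the tool from outside, world axes, zero at the start; "wrist_torque": the same for the moment, N m; "gripper_width": finger opening in mm.
Only numpy, scipy, OpenCV 4.12 (cv2) and the standard library are available. Lean on these libraries where they do the work, as an engineer would, in place of code of your own. Each camera call takes 0.05 s, during which the arm holds its last target.

## Working session

There is one attempt and no reset: what is moved stays moved. The work goes in short steps, Python scripts to look and compute and a shell command to move; the robot and the scene stay as the last step left them, time stands still between calls to the robot, and variables do not carry over. Pictures are saved under pics/ and viewed, and the job is handed in when it is done.

```bash
mkdir -p pics; ls
python3 - <<'E'
from rig import observe, camera
import cv2
s=observe();print(s)
for n in("scene","top"):
    c=camera(n);cv2.imwrite(f"pics/{n}0.png",c["pixels"][:,:,::-1]);print(n,c["camera_matrix"],c["R"],c["t"])
E
```

```text
pics
{'time_s': 0.0, 'q': array([-1.15841898e+00,  3.53676348e-01,  1.63414864e+00,  1.88263184e-05,
        1.15520190e+00, -2.37271584e-03]), 'qvel': array([ 0.00085856, -0.00090322, -0.00061291,  0.00145442,  0.0001872 ,
       -0.00083545]), 'tau': array([ 2.41648086e-03, -6.05246902e+01, -3.42061508e+01,  1.22931265e-04,
        9.46891465e-03, -4.33477646e-05]), 'tcp_pos': array([ 251.68596726, -571.5774501 ,  247.53784797]), 'ee_rot': array([-0.41959755,  1.99442695, -1.99155997]), 'wrist_force': array([ 0.53173912, -0.31959978,  0.1705303 ]), 'wrist_torque': array([ 0.0611174 , -0.00608858,  0.03061091]), 'gripper_width': 85.41400846099857}
scene [[593.35892161   0.         318.75805494]
 [  0.         593.35892161 236.68841153]
 [  0.           0.           1.        ]] [[-0.59997326 -0.80000611 -0.00472315]
 [-0.60918664  0.46067708 -0.64549846]
 [ 0.51857856 -0.38440454 -0.76374696]] [ 254.25348002  361.05117048 1305.48768569]
top [[487.94196047   0.         320.93862646]
 [  0.         487.94196047 239.82426469]
 [  0.           0.           1.        ]] [[-0.00841114 -0.99975748  0.02035255]
 [-0.99590568  0.00654327 -0.09016137]
 [ 0.09000633 -0.02102758 -0.99571919]] [-35.12409015 504.09640537 999.87216759]
```

View pics/top0.png

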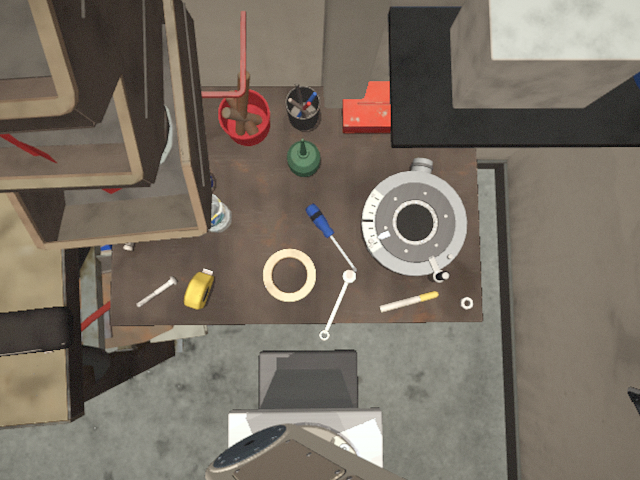

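View pics/scene0.png

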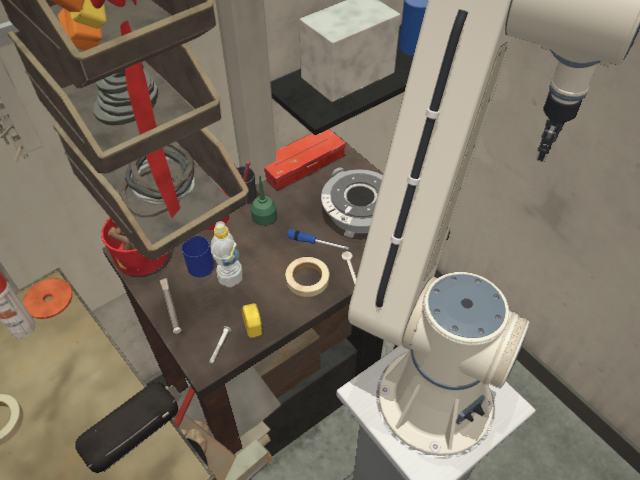

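```bash
cat > h.py <<'E'
import numpy as np, cv2
from rig import observe, camera
from scipy.spatial.transform import Rotation as Ro
def ray(c,u,v,z):
    d=np.linalg.inv(c["camera_matrix"])@[u,v,1]; R=np.array(c["R"]);o=-R.T@c["t"];d=R.T@d
    return o+d*(z-o[2])/d[2]
def proj(c,X):
    p=c["camera_matrix"]@(np.array(c["R"])@X+c["t"]);return p[:2]/p[2]
def wcam(s,c):
    """give wrist cam R,t in world"""
    Rt=Ro.from_rotvec(s["ee_rot"]).as_matrix();M=np.array(c["mount"])
    Rc=Rt@M[:3,:3];o=Rt@M[:3,3]+s["tcp_pos"]
    c["R"]=Rc.T;c["t"]=-Rc.T@o;return c
E
python3 - <<'E'
from h import *
c=camera("top");im=c["pixels"][:,:,::-1]
cv2.imwrite("pics/topz.png",cv2.resize(im[140:320,340:490],None,fx=4,fy=4,interpolation=cv2.INTER_CUBIC)[:600])
cv2.imwrite("pics/topz.png",cv2.resize(im[150:300,345:485],None,fx=4,fy=4,interpolation=cv2.INTER_CUBIC))
print("centre",ray(c,414,222,58)); print("post",ray(c,443,275,115))
print("cam",-np.array(c["R"]).T@c["t"])
E
```

```text
centre [ 535.91999043 -228.30532584   58.        ]
post [ 426.7128556  -268.93906546  115.        ]
cam [ 411.7422152   -17.38911963 1041.75678825]
```

View pics/topz.png

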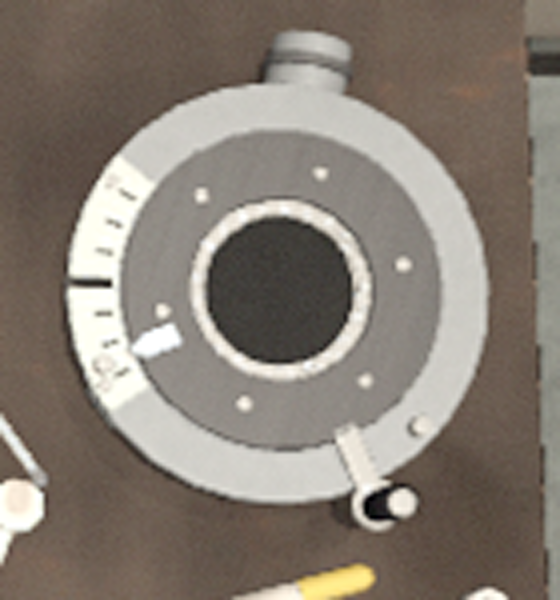

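Run:
```python
from h import *
c=camera("top");d=camera("scene")
def P(c): return c["camera_matrix"]@np.c_[c["R"],c["t"]]
X=cv2.triangulatePoints(P(c),P(d),np.array([[390.],[147]]),np.array([[317.],[128]]));print("shelf",X[:3,0]/X[3])
X=cv2.triangulatePoints(P(c),P(d),np.array([[390.],[8]]),np.array([[273.],[88]]));print("shelf2",X[:3,0]/X[3])
z=lambda u,v,h: ray(c,345+u/4,150+v/4,h)
pts=np.array([z(68,292,58),z(488,292,58),z(278,83,58),z(278,502,58)])
print(pts)
C=np.array([pts[2:,0].mean(),pts[:2,1].mean()]);print("C",C)
for n,p in dict(mark=z(110,283,59),pegR=z(420,426,72),pegL=z(105,372,72),post=z(403,502,115),ptr=z(135,347,70)).items():
    w=p[:2]-C;print(n,p.round(1),np.hypot(*w).round(1),np.degrees(np.arctan2(w[1],w[0])).round(1)%360)
s=observe();print(Ro.from_rotvec(s["ee_rot"]).as_matrix().round(2))
m=camera("wrist");print(m["mount"],m["camera_matrix"])
```

```text
shelf [ 627.3985703  -146.95903628  280.50265837]
shelf2 [ 865.72708053 -164.63803291  257.59678306]
[[ 534.48861328 -122.01461363   58.        ]
 [ 533.22862439 -337.01427073   58.        ]
 [ 642.22056995 -232.06985772   58.        ]
 [ 427.09176304 -226.52388645   58.        ]]
C [ 534.65616649 -229.51444218]
mark [ 538.8 -143.4   59. ] 86.2 87.2
pegR [ 464.2 -295.8   72. ] 96.8 223.3
pegL [ 492.4 -138.4   72. ] 100.4 114.9
post [ 425.7 -274.2  115. ] 117.7 202.3
ptr [ 505. -154.   70.] 81.2 111.4
[[-0.92 -0.    0.4 ]
 [-0.4   0.   -0.92]
 [-0.   -1.   -0.  ]]
[[-3.55346669e-04  9.62439092e-01  2.71497455e-01 -6.77184031e+01]
 [-1.15035264e-03 -2.71497686e-01  9.62438405e-01 -1.25793358e+02]
 [ 9.99999275e-01  2.96814657e-05  1.20362015e-03 -5.83420095e-02]
 [ 0.00000000e+00  0.00000000e+00  0.00000000e+00  1.00000000e+00]] [[331.31295609   0.         317.75932186]
 [  0.         331.31295609 232.69409805]
 [  0.           0.           1.        ]]
```

```bash
python3 -m handwheel '1 25 32 0 0;1 25 32 0 0;1 25 32 0 0;1 25 32 0 0;1 25 32 0 0;1 25 32 0 0;1 25 32 0 0;1 25 32 0 0' 60; python3 -m handwheel '1 0 0 0 0;1 0 0 0 0;1 0 0 0 0'
python3 - <<'E'
from h import *
s=observe();c=wcam(s,camera("wrist"));cv2.imwrite("pics/w1.png",c["pixels"][:,:,::-1]);print(s["tcp_pos"],s["gripper_width"],s["q"],s["time_s"])
E
```

```text
time_s: 1.1
tcp_pos: [452.7, -314.6, 248.4]
ee_rot: [-0.419, 1.993, -1.993]
wrist_force: [0.6, -0.5, 0.7]
gripper_width: -0.1
time_s: 1.4
tcp_pos: [451.4, -316.6, 248.3]
ee_rot: [-0.42, 1.993, -1.993]
wrist_force: [0.9, -0.5, 0.1]
gripper_width: -0.3
[ 451.44448738 -316.5871327   248.28408584] -0.3081702882662709 [-6.14058138e-01  2.39050286e-01  1.79198212e+00 -4.61077160e-04
  1.11059493e+00  5.42302124e-01] 1.4
```

View pics/w1.png

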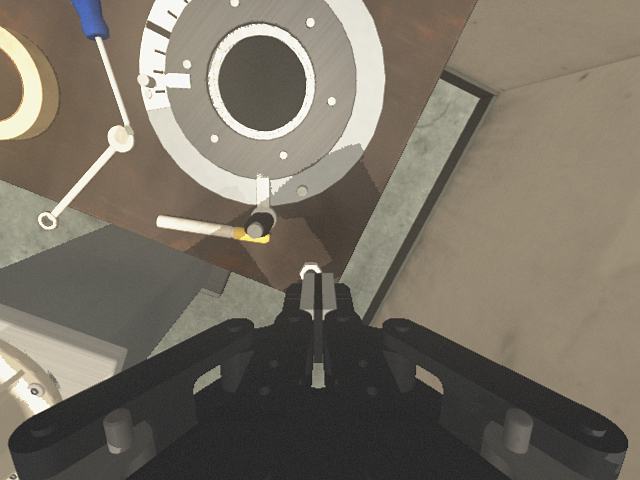

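Run:
```python
from h import *
s=observe();c=wcam(s,camera("wrist"))
im=c["pixels"][:,:,::-1]
cv2.imwrite("pics/w1z.png",cv2.resize(im[0:150,120:320],None,fx=4,fy=4,interpolation=cv2.INTER_CUBIC))
C=np.array([534.7,-229.5])
for n,(u,v,z) in dict(mark=(168,38,59),pegR=(302,190,72),pegL=(148,80,72),post=(258,229,115),ptr=(164,81,70)).items():
    p=ray(c,u,v,z);w=p[:2]-C;print(n,p.round(1),np.hypot(*w).round(1),np.degrees(np.arctan2(w[1],w[0])).round(1)%360)
for th in range(0,360,60):
    print(proj(c,np.r_[C+82*np.array([np.cos(np.radians(th)),np.sin(np.radians(th))]),69]).round())
```

```text
mark [ 537.8 -140.6   59. ] 89.0 88.0
pegR [ 466.7 -294.7   72. ] 94.2 223.8
pegL [ 499.8 -140.5   72. ] 95.6 111.4
post [ 429.8 -273.7  115. ] 113.8 202.8
ptr [ 504.4 -152.1   70. ] 83.1 111.4
[300. -17.]
[198.  -4.]
[168.  97.]
[230. 175.]
[320. 165.]
[359.  74.]
```

View pics/w1z.png

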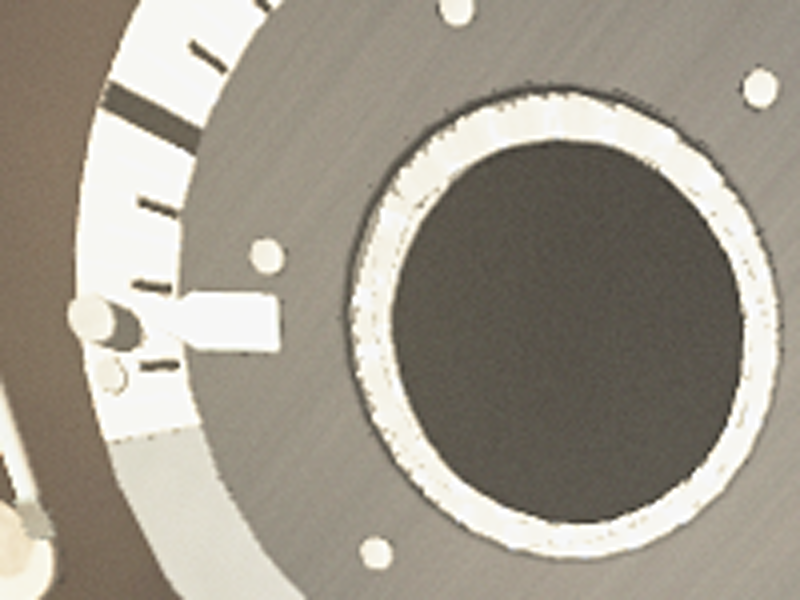

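```bash
python3 -m handwheel '1 0 0 -38 0;1 0 0 -38 0;1 0 0 -38 0;1 0 0 -37 0;1 0 0 0 0;1 0 0 0 0'
python3 - <<'E'
from h import *
s=observe();c=wcam(s,camera("wrist"));cv2.imwrite("pics/w2.png",c["pixels"][:,:,::-1]);print(s["tcp_pos"])
E
```

```text
time_s: 2.1
tcp_pos: [451.4, -316.6, 97.5]
ee_rot: [-0.419, 1.995, -1.993]
wrist_force: [0.8, 0.3, 1.3]
gripper_width: 0.3
[ 451.36843063 -316.59068609   97.48807474]
```

View pics/w2.png

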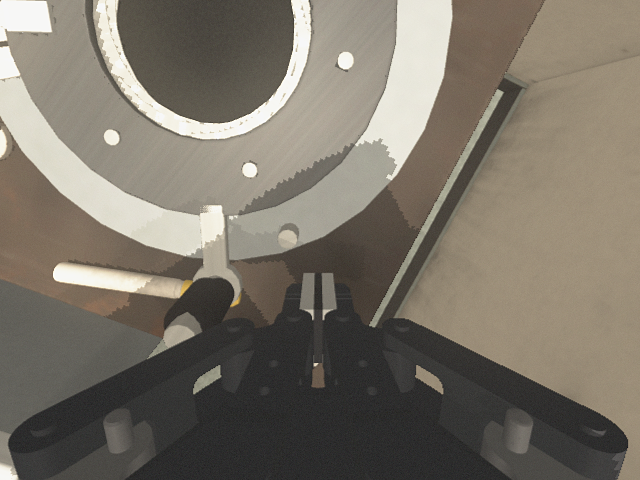

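Run:
```python
from h import *
s=observe();c=wcam(s,camera("wrist"));R=Ro.from_rotvec(s["ee_rot"]).as_matrix()
for n,(u,v) in dict(tipL=(303,275),blackL=(287,290),knuckle=(250,322),knL2=(225,325)).items():
    for z in(80,97,115,130,150):
        print(n,z,(R.T@(ray(c,u,v,z)-s["tcp_pos"])).round(0))
```

```text
tipL 80 [-6. 19. -7.]
tipL 97 [-14.   2.  -6.]
tipL 115 [-21. -16.  -5.]
tipL 130 [-28. -31.  -4.]
tipL 150 [-36. -51.  -4.]
blackL 80 [  1.  19. -15.]
blackL 97 [ -7.   2. -13.]
blackL 115 [-15. -16. -11.]
blackL 130 [-23. -31. -10.]
blackL 150 [-32. -51.  -8.]
knuckle 80 [ 18.  19. -33.]
knuckle 97 [  8.   2. -29.]
knuckle 115 [ -2. -16. -25.]
knuckle 130 [-11. -31. -22.]
knuckle 150 [-23. -51. -17.]
knL2 80 [ 20.  19. -45.]
knL2 97 [ 10.   2. -40.]
knL2 115 [ -1. -16. -34.]
knL2 130 [-10. -31. -30.]
knL2 150 [-22. -51. -23.]
```

Run:
```python
from h import *
C=np.array([534.7,-229.5]);p=np.array([451.4,-316.6])
for f in [214]+list(range(210,125,-4)):
    q=C+118*np.array([np.cos(np.radians(f)),np.sin(np.radians(f))]);print(f,q.round(1),(q-p).round(1));p=q.round(1)
```

```text
214 [ 436.9 -295.5] [-14.5  21.1]
210 [ 432.5 -288.5] [-4.4  7. ]
206 [ 428.6 -281.2] [-3.9  7.3]
202 [ 425.3 -273.7] [-3.3  7.5]
198 [ 422.5 -266. ] [-2.8  7.7]
194 [ 420.2 -258. ] [-2.3  8. ]
190 [ 418.5 -250. ] [-1.7  8. ]
186 [ 417.3 -241.8] [-1.2  8.2]
182 [ 416.8 -233.6] [-0.5  8.2]
178 [ 416.8 -225.4] [-0.   8.2]
174 [ 417.3 -217.2] [0.5 8.2]
170 [ 418.5 -209. ] [1.2 8.2]
166 [ 420.2 -201. ] [1.7 8. ]
162 [ 422.5 -193. ] [2.3 8. ]
158 [ 425.3 -185.3] [2.8 7.7]
154 [ 428.6 -177.8] [3.3 7.5]
150 [ 432.5 -170.5] [3.9 7.3]
146 [ 436.9 -163.5] [4.4 7. ]
142 [ 441.7 -156.9] [4.8 6.6]
138 [ 447.  -150.5] [5.3 6.4]
134 [ 452.7 -144.6] [5.7 5.9]
130 [ 458.9 -139.1] [6.2 5.5]
126 [ 465.3 -134. ] [6.4 5.1]
```

```bash
python3 -m handwheel '1 -5 7 5 0;1 -5 7 0 0;1 -4.5 7 0 0;1 -4.4 7 0 0;1 -3.9 7.3 0 -0.07;1 0 0 0 0'
python3 - <<'E'
from h import *
s=observe();c=camera("wrist");cv2.imwrite("pics/w3.png",c["pixels"][:,:,::-1]);print(s["tcp_pos"],s["wrist_force"])
E
```

```text
time_s: 2.8
tcp_pos: [428.5, -279.7, 102.5]
ee_rot: [-0.354, 2.035, -2.034]
wrist_force: [-1.5, -0.4, -0.2]
gripper_width: -0.4
[ 428.46779728 -279.6808879   102.50676494] [-1.50343394 -0.42622541 -0.2207336 ]
```

View pics/w3.png

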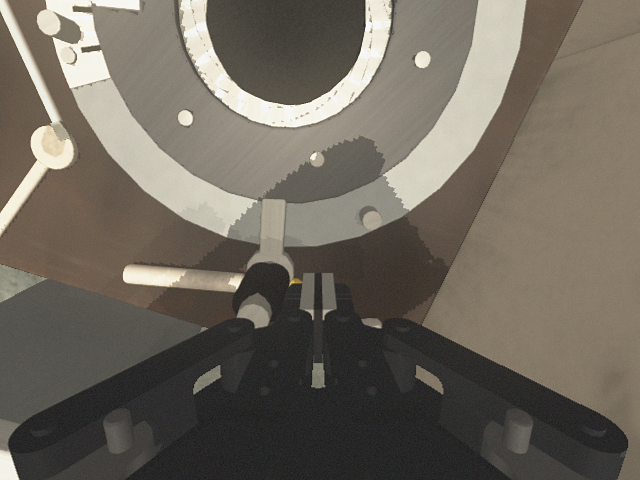

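```bash
python3 -m handwheel '1 -3.3 7.5 0 -0.07;1 -2.8 7.7 0 -0.07;1 -2.3 8 0 -0.07;1 -1.7 8 0 -0.07;1 -1.2 8.2 0 -0.07;1 -0.5 8.2 0 -0.07'
python3 - <<'E'
from h import *
s=observe();c=camera("wrist");cv2.imwrite("pics/w4.png",c["pixels"][:,:,::-1]);print(s["tcp_pos"],s["wrist_force"])
E
```

```text
time_s: 3.45
tcp_pos: [416.9, -233.1, 102.2]
ee_rot: [-0.082, -2.182, 2.183]
wrist_force: [-1.1, -2.2, 1.0]
gripper_width: 0.4
[ 416.93827503 -233.08820671  102.22824055] [-1.13994967 -2.23373972  1.0011394 ]
```

View pics/w4.png

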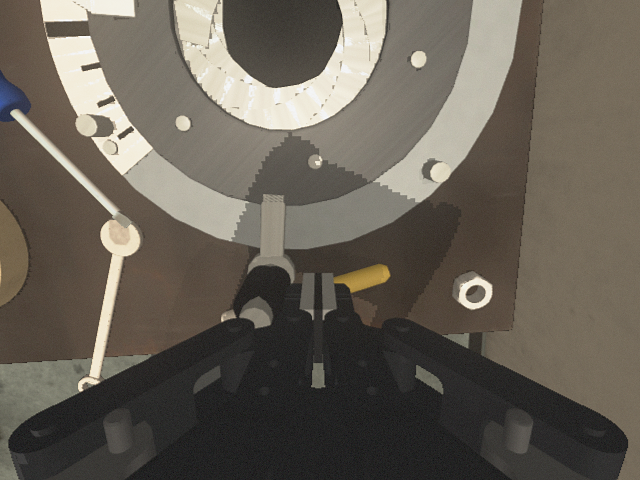

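```bash
python3 -m handwheel '1 0 8.2 0 -0.07;1 0.5 8.2 0 -0.07;1 1.2 8.2 0 -0.07;1 1.7 8 0 -0.07;1 2.3 8 0 -0.07;1 2.8 7.7 0 -0.07;1 3.3 7.5 0 -0.07;1 3.9 7.3 0 -0.07'
python3 - <<'E'
from h import *
s=observe();c=camera("wrist");cv2.imwrite("pics/w5.png",c["pixels"][:,:,::-1]);print(s["tcp_pos"],s["wrist_force"],s["q"])
E
```

```text
time_s: 4.3
tcp_pos: [432.3, -169.7, 102.0]
ee_rot: [-0.608, -1.856, 1.857]
wrist_force: [-2.0, -0.8, 1.1]
gripper_width: 0.5
[ 432.26041117 -169.73607204  101.98202878] [-2.02018403 -0.80038197  1.12153884] [-3.77190690e-01  3.17185417e-01  2.08997611e+00 -4.49188820e-04
  7.36398094e-01  1.82869079e+00]
```

View pics/w5.png

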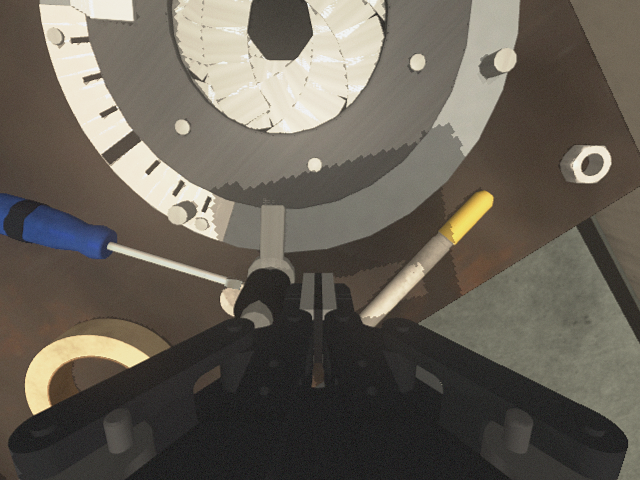

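```bash
python3 -m handwheel '1 4.4 7 0 -0.07;1 4.8 6.6 0 -0.07;1 5.3 6.4 0 -0.07;1 2.8 3 0 -0.03;1 2.8 3 0 -0.03'; python3 -m handwheel '1 1.5 1.4 0 -0.01;1 1.5 1.4 0 -0.01'
python3 - <<'E'
from h import *
s=observe();c=camera("wrist");cv2.imwrite("pics/w6.png",c["pixels"][:,:,::-1]);print(s["tcp_pos"],s["wrist_force"],s["q"])
E
```

```text
time_s: 4.85
tcp_pos: [452.5, -143.9, 102.0]
ee_rot: [-0.813, -1.682, 1.682]
wrist_force: [-1.8, 0.6, 0.7]
gripper_width: 0.0
time_s: 5.05
tcp_pos: [455.6, -141.2, 102.0]
ee_rot: [-0.828, -1.668, 1.668]
wrist_force: [-3.2, -1.0, -0.4]
gripper_width: -0.5
[ 455.60681605 -141.19299138  102.00876707] [-3.24163733 -0.99346736 -0.43702689] [-3.03622452e-01  3.32746659e-01  2.06458300e+00 -8.12424655e-05
  7.45506753e-01  2.19042922e+00]
```

View pics/w6.png

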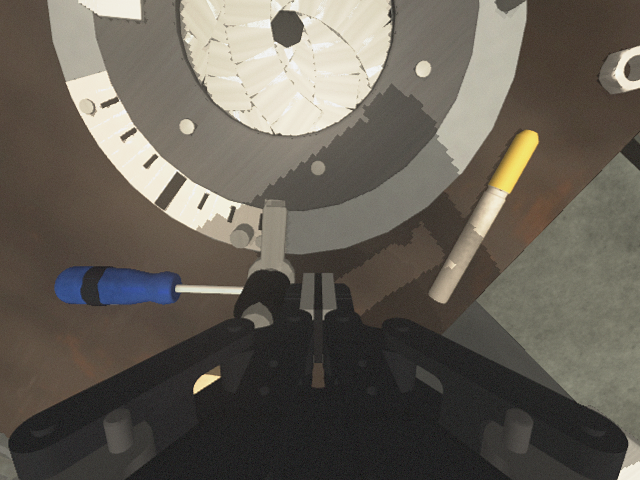

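```bash
python3 -m handwheel '1 1.5 1.3 0 -0.02;1 1.5 1.3 0 -0.02'; python3 -m handwheel '1 1.5 1.2 0 -0.01';python3 -m handwheel '1 1 0.8 0 0'
```

```text
time_s: 5.3
tcp_pos: [458.7, -138.7, 102.2]
ee_rot: [-0.859, -1.638, 1.639]
wrist_force: [-7.6, -6.5, -1.3]
gripper_width: -0.2
time_s: 5.4
tcp_pos: [458.9, -138.2, 102.0]
ee_rot: [-0.863, -1.63, 1.635]
wrist_force: [-14.3, -14.4, 5.4]
gripper_width: -0.1
time_s: 5.5
tcp_pos: [459.0, -138.0, 102.0]
ee_rot: [-0.861, -1.629, 1.637]
wrist_force: [-16.4, -19.8, 7.9]
gripper_width: -0.2
```

```bash
python3 -m handwheel '1 0 0 0 0;1 0 0 0 0'
python3 - <<'E'
from h import *
s=observe();c=camera("wrist");cv2.imwrite("pics/w7.png",c["pixels"][:,:,::-1]);print(s["tcp_pos"],s["wrist_force"])
E
```

```text
time_s: 5.7
tcp_pos: [458.9, -138.1, 102.0]
ee_rot: [-0.861, -1.629, 1.637]
wrist_force: [-14.0, -15.6, 6.1]
gripper_width: -0.1
[ 458.86752259 -138.12066759  101.99628305] [-13.98359774 -15.63402882   6.14264311]
```

View pics/w7.png

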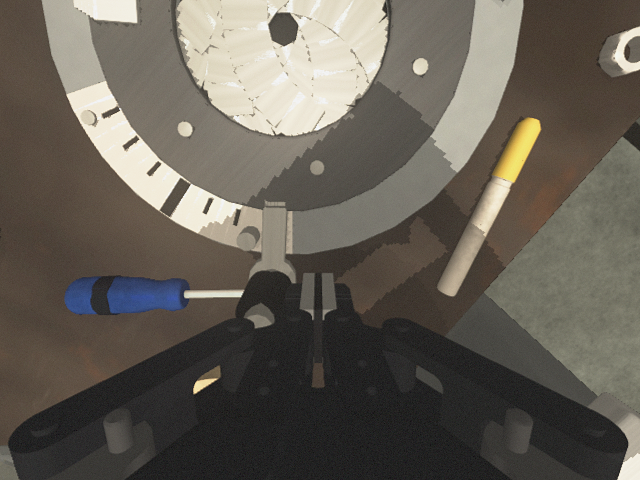

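```bash
python3 -m handwheel '1 -8 -4.5 0 0;1 -8 -4.5 0 0;1 -6 -3 0 0;1 0 0 20 0;1 0 0 20 0;1 0 0 20 0;1 0 0 0 0'
python3 - <<'E'
from h import *
s=observe();c=wcam(s,camera("wrist"));cv2.imwrite("pics/w8.png",c["pixels"][:,:,::-1]);print(s["tcp_pos"],s["wrist_force"])
c=camera("top");cv2.imwrite("pics/t8.png",cv2.resize(c["pixels"][150:300,345:485,::-1],None,fx=4,fy=4,interpolation=cv2.INTER_CUBIC))
E
```

```text
time_s: 6.45
tcp_pos: [441.2, -149.2, 164.7]
ee_rot: [-0.871, -1.635, 1.633]
wrist_force: [0.3, -0.3, -0.1]
gripper_width: 0.3
[ 441.22458299 -149.1931861   164.65334066] [ 0.277784   -0.34089397 -0.09490558]
```

View pics/w8.png

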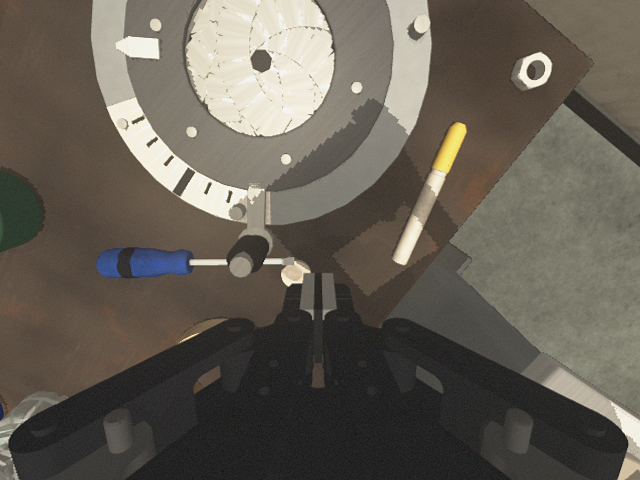

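View pics/t8.png

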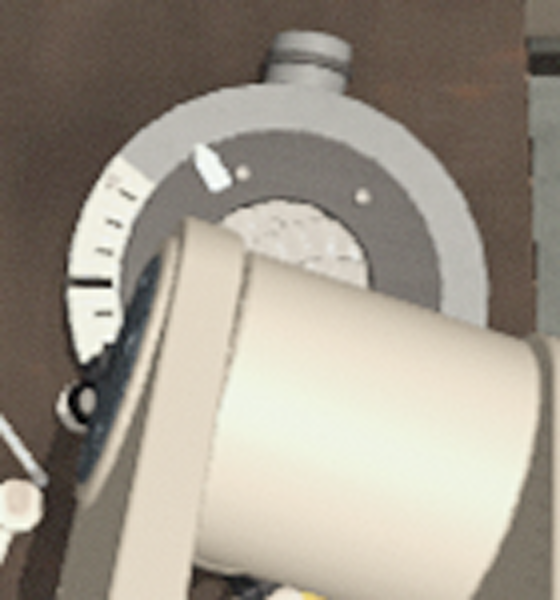

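Run:
```python
from h import *
C=np.array([534.7,-229.5])
def rep(c,d):
  for n,(u,v,z) in d.items():
    p=ray(c,u,v,z);w=p[:2]-C;print(n,p.round(1),np.hypot(*w).round(1),np.degrees(np.arctan2(w[1],w[0])).round(1)%360)
s=observe();c=wcam(s,camera("wrist"))
rep(c,dict(ptr=(117,46,70),mark=(192,171,59),post=(240,265,115),pegL=(236,212,72),pegR=(422,22,72)))
c=camera("top");rep(c,dict(ptr=(345+199/4,150+145/4,70),mark=(345+112/4,150+283/4,59)))
```

```text
ptr [ 605.6 -183.5   70. ] 84.5 33.0
mark [ 537.  -140.8   59. ] 88.8 88.5
post [ 475.6 -125.8  115. ] 119.4 119.7
pegL [ 496.5 -137.    72. ] 100.0 112.4
pegR [ 464.4 -293.7   72. ] 95.2 222.4
ptr [ 607.6 -188.4   70. ] 83.7 29.4
mark [ 538.8 -144.4   59. ] 85.2 87.2
```

```bash
python3 -m handwheel '1 24 14 0 0;1 24 14 0 0;1 24 14 0 0;1 0 0 0 0;1 0 0 -20 0;1 0 0 -20 0;1 0 0 -20 0;1 0 0 0 0'
python3 - <<'E'
from h import *
s=observe();c=wcam(s,camera("wrist"));cv2.imwrite("pics/w9.png",c["pixels"][:,:,::-1]);print(s["tcp_pos"],s["wrist_force"],s["q"])
C=np.array([534.7,-229.5]);p=s["tcp_pos"][:2]
for f in [108]+list(range(112,190,4)):
    q=C+118*np.array([np.cos(np.radians(f)),np.sin(np.radians(f))]);print(f,q.round(1),(q-p).round(1));p=q.round(1)
E
```

```text
time_s: 7.45
tcp_pos: [508.7, -106.3, 99.3]
ee_rot: [-0.86, -1.63, 1.633]
wrist_force: [-0.6, 0.5, 0.3]
gripper_width: 0.2
[ 508.66148519 -106.33585635   99.33257598] [-0.62647322  0.49154591  0.31638613] [-2.08913824e-01  3.92541168e-01  1.97336842e+00 -1.24925413e-04
  7.81852540e-01  2.33720422e+00]
108 [ 498.2 -117.3] [-10.4 -10.9]
112 [ 490.5 -120.1] [-7.7 -2.8]
116 [ 483.  -123.4] [-7.5 -3.3]
120 [ 475.7 -127.3] [-7.3 -3.9]
124 [ 468.7 -131.7] [-7.  -4.4]
128 [ 462.1 -136.5] [-6.6 -4.8]
132 [ 455.7 -141.8] [-6.4 -5.3]
136 [ 449.8 -147.5] [-5.9 -5.7]
140 [ 444.3 -153.7] [-5.5 -6.2]
144 [ 439.2 -160.1] [-5.1 -6.4]
148 [ 434.6 -167. ] [-4.6 -6.9]
152 [ 430.5 -174.1] [-4.1 -7.1]
156 [ 426.9 -181.5] [-3.6 -7.4]
160 [ 423.8 -189.1] [-3.1 -7.6]
164 [ 421.3 -197. ] [-2.5 -7.9]
168 [ 419.3 -205. ] [-2. -8.]
172 [ 417.8 -213.1] [-1.5 -8.1]
176 [ 417.  -221.3] [-0.8 -8.2]
180 [ 416.7 -229.5] [-0.3 -8.2]
184 [ 417.  -237.7] [ 0.3 -8.2]
188 [ 417.8 -245.9] [ 0.8 -8.2]
```

View pics/w9.png

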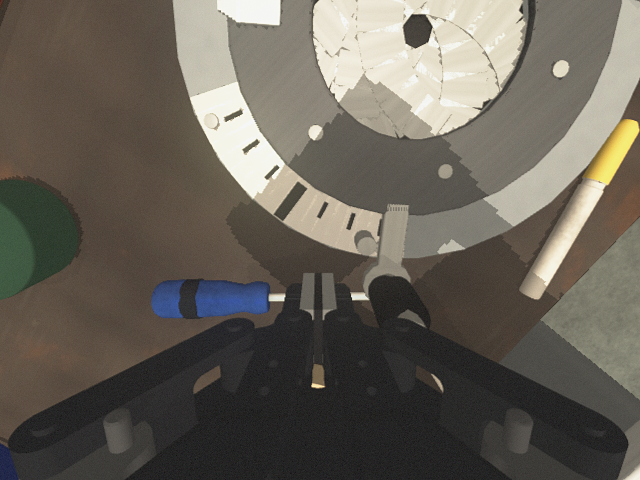

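```bash
python3 -m handwheel '1 -5.2 -5.5 3 0;1 -5.2 -5.4 0 0;1 -7.7 -2.8 0 0.05;1 -7.5 -3.3 0 0.07;1 -7.3 -3.9 0 0.07;1 -7 -4.4 0 0.07;1 -6.6 -4.8 0 0.07;1 0 0 0 0'
python3 - <<'E'
from h import *
s=observe();c=camera("wrist");cv2.imwrite("pics/w10.png",c["pixels"][:,:,::-1]);print(s["tcp_pos"],s["wrist_force"])
E
```

```text
time_s: 8.3
tcp_pos: [464.9, -137.6, 106.4]
ee_rot: [-0.621, -1.851, 1.851]
wrist_force: [0.8, 0.7, 0.1]
gripper_width: -0.2
[ 464.87902553 -137.60501813  106.36054321] [0.8139963  0.67182204 0.10186284]
```

View pics/w10.png

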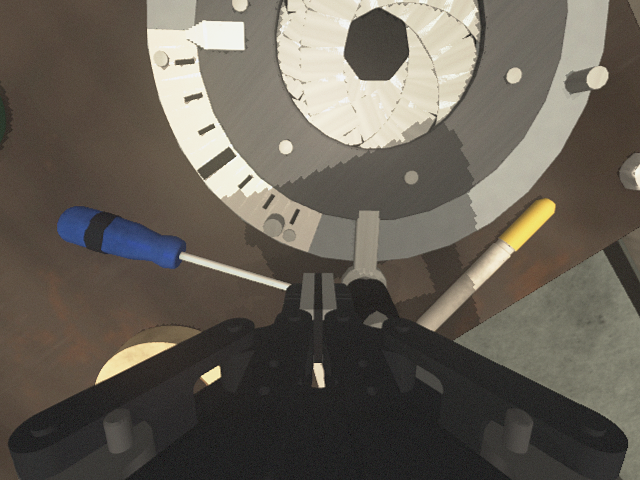

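```bash
python3 -m handwheel '1 -6.9 -5.2 -2 0.07;1 -6.4 -5.7 -2 0.07;1 -6 -6.2 0 0.07;1 -5.5 -6.4 0 0.07;1 -5.1 -6.9 0 0.07;1 -4.5 -7.1 0 0.07;1 0 0 0 0;1 0 0 0 0'
python3 - <<'E'
from h import *
C=np.array([534.7,-229.5])
s=observe();c=wcam(s,camera("wrist"));cv2.imwrite("pics/w11.png",c["pixels"][:,:,::-1]);w=s["tcp_pos"][:2]-C;print(s["tcp_pos"],s["wrist_force"],np.hypot(*w),np.degrees(np.arctan2(w[1],w[0])))
c=camera("top");cv2.imwrite("pics/t11.png",cv2.resize(c["pixels"][150:300,345:485,::-1],None,fx=4,fy=4,interpolation=cv2.INTER_CUBIC))
E
```

```text
time_s: 9.15
tcp_pos: [430.8, -174.2, 101.5]
ee_rot: [-0.242, -2.1, 2.1]
wrist_force: [-0.3, -0.3, -0.0]
gripper_width: 0.2
[ 430.75181357 -174.22444477  101.50314964] [-0.29115474 -0.27537304 -0.01552772] 117.73110238139537 151.99771222599247
```

View pics/w11.png

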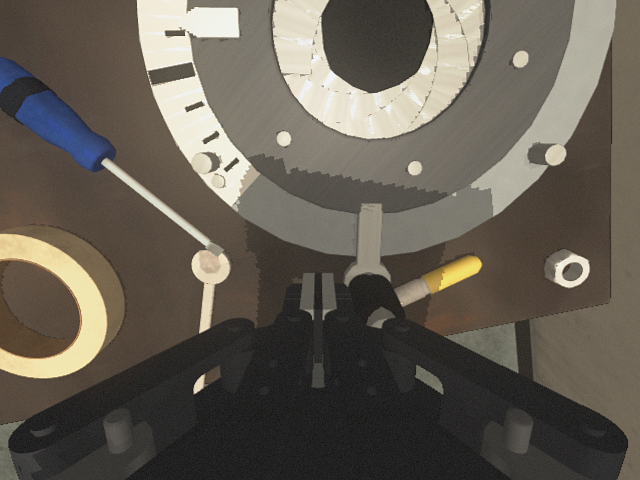

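View pics/t11.png

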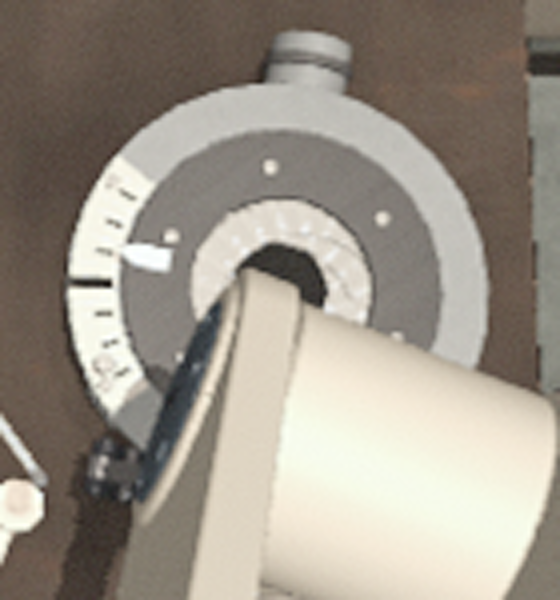

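```bash
cat > m.py <<'E'
from h import *
C=np.array([534.7,-229.5])
def polar(c,z):
    K=np.linalg.inv(c["camera_matrix"]);R=np.array(c["R"]);o=-R.T@c["t"]
    v,u=np.mgrid[0:480,0:640];d=np.stack([u,v,np.ones_like(u)],-1)@K.T@R
    P=o[:2]+d[...,:2]*((z-o[2])/d[...,2:])-C
    return np.hypot(P[...,0],P[...,1]),np.degrees(np.arctan2(P[...,1],P[...,0])),u,v
def meas(c,name,r0=(62,78),r1=(90,102),tp=150,td=110):
    g=cv2.cvtColor(c["pixels"],cv2.COLOR_RGB2GRAY)
    r,a,u,v=polar(c,70);m=((r>r0[0])&(r<r0[1])&(a>40)&(a<115)&(g>tp)).astype(np.uint8)
    n,l,st,ce=cv2.connectedComponentsWithStats(m);k=1+np.argmax(st[1:,4]);b=l==k
    ap=a[b].mean();print(name,"ptr",ap.round(2),"n",b.sum(),ce[k].round(1),"tip-less r",r[b].mean().round(1))
    r,a,u,v=polar(c,59);m=((r>r1[0])&(r<r1[1])&(a>76)&(a<98)&(g<td)).astype(np.uint8)
    n,l,st,ce=cv2.connectedComponentsWithStats(m);k=1+np.argmax(st[1:,4]);b=l==k
    am=a[b].mean();print(name,"mark",am.round(2),"n",b.sum(),ce[k].round(1),"diff mark-ptr",(am-ap).round(2))
def both():
    s=observe();w=wcam(s,camera("wrist"));t=camera("top");meas(t,"top");meas(w,"wrist");
    d=s["tcp_pos"][:2]-C;print(s["tcp_pos"].round(1),s["wrist_force"].round(1),"phi",np.degrees(np.arctan2(d[1],d[0])).round(2))
    return w,t
E
python3 -c "
from m import *
both()"
```

```text
top ptr 76.41 n 52 [381.9 213.9] tip-less r 70.3
top mark 87.19 n 12 [367.5 220.5] diff mark-ptr 10.78
wrist ptr 75.69 n 1085 [221.1  21.5] tip-less r 70.5
wrist mark 86.33 n 346 [178.2  71.7] diff mark-ptr 10.64
[ 430.8 -174.   101.4] [ 0.4 -0.2 -0. ] phi 151.89
```

```bash
python3 -m handwheel '1 -1 -1.8 0 0.02;1 -1 -1.8 0 0.02;1 -0.9 -1.8 0 0.02;1 -0.9 -1.8 0 0.02;1 -0.9 -1.9 0 0.02;1 -0.8 -1.9 0 0.02;1 0 0 0 0'
python3 -c "
from m import *
both()"
```

```text
time_s: 10.05
tcp_pos: [425.0, -185.5, 101.3]
ee_rot: [-0.113, -2.168, 2.168]
wrist_force: [0.4, 0.3, 0.1]
gripper_width: 0.1
top ptr 82.02 n 52 [381.3 217.2] tip-less r 70.3
top mark 87.19 n 12 [367.5 220.5] diff mark-ptr 5.17
wrist ptr 81.05 n 1119 [225.2  15.6] tip-less r 70.4
wrist mark 86.33 n 375 [176.3  43.2] diff mark-ptr 5.28
[ 425.  -185.5  101.3] [0.4 0.3 0.1] phi 158.14
```

```bash
python3 -m handwheel '1 -0.7 -1.9 0 0.017;1 -0.7 -1.9 0 0.017;1 -0.6 -1.9 0 0.017;1 -0.6 -1.9 0 0.017;1 0 0 0 0'
python3 -c "
from m import *
both()"
```

```text
time_s: 10.65
tcp_pos: [422.4, -193.0, 101.2]
ee_rot: [-0.04, -2.203, 2.203]
wrist_force: [-0.2, 0.5, 0.2]
gripper_width: 0.3
top ptr 85.54 n 50 [381.4 219.4] tip-less r 69.9
top mark 87.19 n 12 [367.5 220.5] diff mark-ptr 1.66
wrist ptr 84.69 n 1117 [225.2  15. ] tip-less r 70.4
wrist mark 86.35 n 390 [174.3  27.2] diff mark-ptr 1.66
[ 422.4 -193.   101.2] [-0.2  0.5  0.2] phi 162.02
```

Remaining 1.66° ≈ 3.4 mm at the post.

```bash
python3 -m handwheel '1 -0.3 -1.2 0 0.01;1 -0.3 -1.1 0 0.01;1 -0.3 -1 0 0.01;1 0 0 0 0'
python3 -c "
from m import *
both()"
```

```text
time_s: 11.15
tcp_pos: [421.6, -196.2, 101.3]
ee_rot: [-0.007, -2.218, 2.218]
wrist_force: [-0.2, 1.3, 0.3]
gripper_width: -0.2
top ptr 87.3 n 49 [381.4 220.4] tip-less r 69.6
top mark 87.19 n 12 [367.5 220.5] diff mark-ptr -0.11
wrist ptr 86.18 n 1117 [226.1  15. ] tip-less r 70.4
wrist mark 86.45 n 360 [173.9  21. ] diff mark-ptr 0.27
[ 421.6 -196.2  101.3] [-0.2  1.3  0.3] phi 163.57
```

```bash
python3 -m handwheel '1 2 8 0 0;1 2 8 0 0;1 2 9 0 0;1 0 0 35 0;1 0 0 35 0;1 0 0 35 0;1 0 0 35 0;1 0 0 0 0'
python3 - <<'E'
from m import *
w,t=both();cv2.imwrite("pics/w12.png",w["pixels"][:,:,::-1]);cv2.imwrite("pics/t12.png",t["pixels"][:,:,::-1])
g=w["pixels"][:,:,::-1]
E
```

```text
time_s: 12.05
tcp_pos: [430.3, -171.4, 245.7]
ee_rot: [0.015, 2.218, -2.224]
wrist_force: [0.4, 0.6, 0.0]
gripper_width: 0.3
top ptr 87.41 n 48 [381.5 220.5] tip-less r 69.5
top mark 87.19 n 12 [367.5 220.5] diff mark-ptr -0.22
wrist ptr 86.56 n 281 [301.9  90.9] tip-less r 69.9
wrist mark 86.47 n 90 [272.6  90.9] diff mark-ptr -0.09
[ 430.3 -171.4  245.7] [0.4 0.6 0. ] phi 150.89
```

View pics/w12.png

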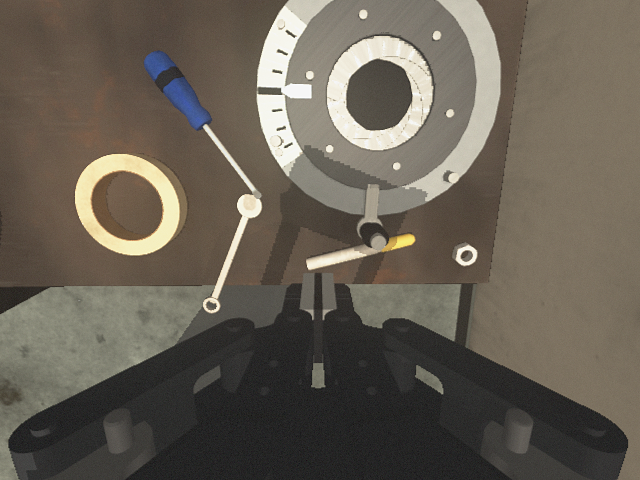

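View pics/t12.png

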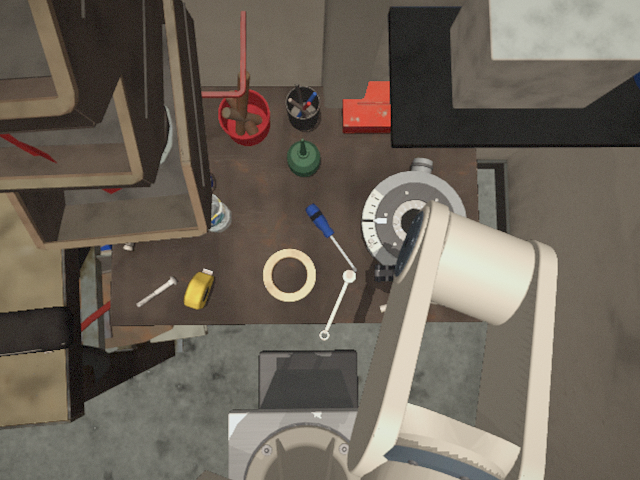

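The pointer tip (285,91) stands in line with the long mark (270,91). The wrist camera is well clear of the damper, and the bystanders are where they were. Handing in.

```bash
python3 -c "
from rig import finish_job
print(finish_job())"
```

```text
the job is handed in; nothing more can be done
None
```

I pushed the post with the shut fingertips round to the left, until the lever stopped against its peg. The wrist force rose to about 27 N there, and a small hole was still visible in the middle of the iris. I then pushed the post back from the other side until the pointer stood on the long mark, backed off and lifted clear. The job was handed in at about 12 s, well under the 56 s limit.

- **Pointer:** after I let go, it read 0.22° past the mark in the top view and 0.09° past in the wrist view. The two views agreed to about 0.1°, and the mark is about 4° wide.
- **Contact:** the wrist force was near zero and the robot was touching nothing.
- **Loose things:** by eye, none of those in view in the last pictures had moved. I did not measure their positions.

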